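Ready the spool lapping machine for a run

TASK

Get the lapping machine ready to run: with the scraper block, wipe every loose steel chip off the lap plate into the gutter around it (do not finger the chips) and put the scraper back on the counter clear of the machine. Then drop the spool end stops from the mat into the pockets of the carrier, one to a pocket and right down on the lap plate, spread round the circle so that they will carry the pressure plate level. When all are in, lay the pressure plate centred on top of them; leave the spools, the sleeve and the lap in its V-block alone.

Things in the scene. Friction and masses are not known exactly. Their poses are not given: they have to be found in the camera images.
- machine: bench lapping machine, fixed. Origin: its centre at counter height, z up. Iron lap plate, 250 mm diameter, flat top 40 mm above the counter; round it a gutter, radius 125 to 163 mm, floor at 4 mm, with a rim of 336 mm outside diameter, top at 30 mm. The carrier lies on the plate's +x half, the -x half is free. Roller yoke beyond the carrier: x 106 to 164 mm, |y| < 63 mm, top at 50 mm
- carrier (a point): centre of the carrier, at the height of the lap plate's top; 56 mm along the machine's +x axis. The carrier is a brown round plate of 134 mm diameter, 10 mm thick, with six round pockets right through it, 36 mm diameter, on a circle of 42 mm radius
- pocket0 (a point): pocket 0: centre of the pocket, at the height of the lap plate's top (its floor); at 0 degrees from the machine's +x axis, counted anticlockwise from above; the pocket's mouth is 10 mm higher
- pocket1 (a point): pocket 1: centre of the pocket, at the height of the lap plate's top (its floor); at 60 degrees from the machine's +x axis, counted anticlockwise from above; the pocket's mouth is 10 mm higher
- pocket2 (a point): pocket 2: centre of the pocket, at the height of the lap plate's top (its floor); at 120 degrees from the machine's +x axis, counted anticlockwise from above; the pocket's mouth is 10 mm higher
- pocket3 (a point): pocket 3: centre of the pocket, at the height of the lap plate's top (its floor); at 180 degrees from the machine's +x axis, counted anticlockwise from above; the pocket's mouth is 10 mm higher
- pocket4 (a point): pocket 4: centre of the pocket, at the height of the lap plate's top (its floor); at 240 degrees from the machine's +x axis, counted anticlockwise from above; the pocket's mouth is 10 mm higher
- pocket5 (a point): pocket 5: centre of the pocket, at the height of the lap plate's top (its floor); at 300 degrees from the machine's +x axis, counted anticlockwise from above; the pocket's mouth is 10 mm higher
- stop0: steel spool end stop, a plain short cylinder of 30 mm diameter, 24 mm high, standing upright on the black rubber mat (250 x 175 mm, 1 mm, flat) at the start, 130 g; origin at its centre, z along its axis. Its two ends are alike. Four to six of the six are there (the others are absent: None from the start)
- stop1: steel spool end stop, a plain short cylinder of 30 mm diameter, 24 mm high, standing upright on the black rubber mat (250 x 175 mm, 1 mm, flat) at the start, 130 g; origin at its centre, z along its axis. Its two ends are alike. Four to six of the six are there (the others are absent: None from the start)
- stop2: steel spool end stop, a plain short cylinder of 30 mm diameter, 24 mm high, standing upright on the black rubber mat (250 x 175 mm, 1 mm, flat) at the start, 130 g; origin at its centre, z along its axis. Its two ends are alike. Four to six of the six are there (the others are absent: None from the start)
- stop3: steel spool end stop, a plain short cylinder of 30 mm diameter, 24 mm high, standing upright on the black rubber mat (250 x 175 mm, 1 mm, flat) at the start, 130 g; origin at its centre, z along its axis. Its two ends are alike. Four to six of the six are there (the others are absent: None from the start)
- stop4: steel spool end stop, a plain short cylinder of 30 mm diameter, 24 mm high, standing upright on the black rubber mat (250 x 175 mm, 1 mm, flat) at the start, 130 g; origin at its centre, z along its axis. Its two ends are alike. Four to six of the six are there (the others are absent: None from the start)
- stop5: steel spool end stop, a plain short cylinder of 30 mm diameter, 24 mm high, standing upright on the black rubber mat (250 x 175 mm, 1 mm, flat) at the start, 130 g; origin at its centre, z along its axis. Its two ends are alike. Four to six of the six are there (the others are absent: None from the start)
- chip0: curled steel chip, about 25 x 13 mm and 8 mm high, 11 g, loose on the free half of the lap plate; origin at its underside, in the middle. Two to four of the four are there (the others are absent)
- chip1: curled steel chip, about 25 x 13 mm and 8 mm high, 11 g, loose on the free half of the lap plate; origin at its underside, in the middle. Two to four of the four are there (the others are absent)
- chip2: curled steel chip, about 25 x 13 mm and 8 mm high, 11 g, loose on the free half of the lap plate; origin at its underside, in the middle. Two to four of the four are there (the others are absent)
- chip3: curled steel chip, about 25 x 13 mm and 8 mm high, 11 g, loose on the free half of the lap plate; origin at its underside, in the middle. Two to four of the four are there (the others are absent)
- scraper: scraper block standing on its blade on the counter: a wooden grip 26 mm thick (x), 100 mm long (y), on a brass blade 22 mm thick and 16 mm high of the same length; 50 mm high in all, 260 g. Origin: centre of its underside, z up, so the top is 50 mm above the origin
- press_plate: pressure plate: aluminium disc of 126 mm diameter, 15 mm thick, with an upright round knob of 26 mm diameter in the middle that reaches 60 mm above the disc's underside; about 550 g. Origin: centre of its underside, z up
- spool_a: bystander: steel valve spool with three scored lands of 24 mm diameter, 120 mm long, lying along its x axis; origin at its underside
- spool_b: bystander: another such spool
- sleeve: bystander: orange plastic spool sleeve, a tube of 38 mm diameter, 70 mm high, standing; origin at its underside
- bronze_lap: bystander: bronze lap, a rod of 25 mm diameter and 100 mm length on a thin arbor, lying along its x axis in a fixed cast-iron V-block of 80 x 64 x 45 mm; origin on its axis
Not all that is in view belongs to the job. What is shaped like the stop5 but blue is not meant.

How it is judged:
On the way, in this order (a step that is already met when the one before it is completed fails the run):
1. the gripper holds the scraper down on the lap plate (underside within 8 mm of its top) (horizontal distance between scraper and machine below 0.125 m and z of scraper in the frame of carrier between -0.004 and 0.008 m and contact force between the fingers and scraper above 1 N), for 0.2 s.
2. every chip present lies in the gutter, off the lap plate (height (world z) of chip0 between -0.005 and 0.03 m and horizontal distance between each of chip0, chip1, chip2, chip3 and machine below 0.166 m and height (world z) of chip1 between -0.005 and 0.03 m and height (world z) of chip2 between -0.005 and 0.03 m and height (world z) of chip3 between -0.005 and 0.03 m), for 0.2 s.
3. every end stop present stands in a pocket of the carrier, down on the lap plate (z of stop0 in the frame of carrier between 0.009 and 0.0145 m and horizontal distance between each of stop0, stop1, stop2, stop3, stop4, stop5 and carrier below 0.049 m and angle between the z axis of each of stop0, stop1, stop2, stop3, stop4, stop5 and the z axis of machine, either way round below 0.1 rad and z of stop1 in the frame of carrier between 0.009 and 0.0145 m and z of stop2 in the frame of carrier between 0.009 and 0.0145 m and z of stop3 in the frame of carrier between 0.009 and 0.0145 m and z of stop4 in the frame of carrier between 0.009 and 0.0145 m and z of stop5 in the frame of carrier between 0.009 and 0.0145 m), for 0.2 s.
At the end, for the whole second after the job is handed in: All chips in the gutter (z under 30 mm, within 166 mm of the machine centre); all stops upright in pockets, down to 2.5 mm; pressure plate on them, level to 0.03 rad, centred to 12 mm; scraper on the counter over 190 mm from the machine centre; all at rest (all of step 2 and all of step 3 and horizontal distance between press_plate and carrier below 0.012 m and z of press_plate in the frame of carrier between 0.021 and 0.028 m and angle between press_plate's own z axis and vertical below 0.03 rad and height (world z) of scraper between -0.01 and 0.035 m and horizontal distance between scraper and machine above 0.19 m and linear speed of each of press_plate, scraper, stop0, stop1, stop2, stop3, stop4, stop5, chip0, chip1, chip2, chip3 below 0.02 m/s); the robot touches nothing.
It fails at once if the gripper touches a chip (chips are wiped with the scraper) (contact force between the fingers and chip0 above 1 N or contact force between the fingers and chip1 above 1 N or contact force between the fingers and chip2 above 1 N or contact force between the fingers and chip3 above 1 N).
It fails at once if a bystander (spool, sleeve, bronze lap) is moved by more than 30 mm (distance of any of spool_a, spool_b, sleeve, bronze_lap from where it was at the start of the episode above 0.03 m).
Of chip0, chip1, chip2, chip3 only 2 to 4 are there at a start; the rules pass over those that are not, and their reading is None.
Of stop0, stop1, stop2, stop3, stop4, stop5 only 4 to 6 are there at a start; the rules pass over those that are not, and their reading is None.
At some moment in a run one of stop0, stop1, stop2, stop3, stop4, stop5 may be knocked a few centimetres aside while the robot is not near it.
It also fails if it takes over 208 s, if anything falls off the work surface, if the arm or the gripper's body presses on something with over 40 N, if the wrist force passes 120 N, or if a joint passes its speed limit or range.

ROBOT

A 7-joint arm with a two-finger parallel gripper is mounted at the origin on the work surface. World frame = base frame: x ahead of the robot, y to its left, z up, the work surface at z = 0. Lengths are in m, angles in rad, forces in N, time in s.
With the tool pointing down it reaches from about 0.4 to 0.75 m from the base axis. Payload 19.5 kg.
Tool frame: the origin (TCP) lies at the centre of the arm's flange, where the gripper is bolted on; the fingertips stand 173 mm ahead of it and the grasp point (between the pads) lies 155 mm ahead of it; z points along the fingers, y is the line along which they close (so a half turn about z gives the same grasp; the last joint's range is limited). The gripper opens to 85 mm and grips with 20 to 120 N. Pads are 22 mm wide; open, the fingers measure 114 mm over their backs; the gripper's body (76 mm by 85 mm) begins 54 mm behind the grasp point. The pads swing forward as they close: fully open they stand 13 mm farther back than shut.
Start: joints at [-1.174, 0.707, -0.028, 1.485, 0.022, 0.951, -0.075], TCP at [0.244, 0.521, 0.405] pointing down, gripper open.
Joint ranges: [-2.71, 2.71], [-0.32, 2.16], [-1.57, 1.52], [0, 2.45], [-1.46, 4.6], [0, 2.02], [-2.83, 2.83]. Speed limits (rad/s): [1.89, 1.89, 2.57, 2.57, 3.01, 3.01, 3.01].

INTERFACE

Orientations are given as a unit quaternion [x, y, z, w].
In Python, from station import robot, viewer, order gives the robot as it stands.
- The arm moves only by the tool jog_arm, never from a script. Its argument "increments" is text: rows parted by semicolons, each of 4 numbers parted by spaces: the shift along the world's x, y, z in m, then the turn about the world's z in degrees. In form: tx ty tz turn; .... A call has 1 to 8 rows; each row shifts and turns the commanded pose from where the row before left it; what a row does not reach is not made up. A row lasts 1/10 s, in which the tool goes at most 50 mm and 8.59 degrees, less where a joint would pass 70% of its speed; a pose out of reach is approached as far as the arm can. A call is refused whole if a number of a shift passes 0.05 or a number of a turn 8.59, either way. A call with a gripper value outside its range is refused whole. "hand" is the opening, from 0 (shut) to 1 (fully open), set as the call begins (left out, the last holds). The fingers move at their own pace and stop on an object; the grip force is fixed at half the most. Time passes only in rows, so rows that do not move let the fingers close. It gives the time, the measured TCP pose, the force, the opening and the grip force at its end, in the units of the state.
- robot.sense(): the state, without advancing time (a new reading comes with each control period).
- viewer.camera(name): name is "scene" or "top" or "wrist"; returns (picture, depth): 384x512x3 uint8, blue, green, red; 384x512 float32, m along the optical axis (not along the pixel's ray), 0 where there is no reading.
- viewer.calibration(name): a dict with "intrinsics" (3x3 intrinsics, pixels), "cam_to_world" (4x4, takes a point from camera to world coordinates). Camera axes: x right, y up, looking along -z (the intrinsics and any distortion apply to the point x, -y, -z); pixel columns grow to the right and rows downward; lengths in m; the calibration is good to about 2 mm. A picture is of the moment at which its call begins: read the wrist's pose just before it. calibration takes no time and is no camera call; for the wrist camera it gives the pose at the moment of the call.
- order.close_job(): hands the job in; it is judged then, once.
The state is a dict: "time_s": time; "joints": joint angles; "qd": joint speeds; "effort": joint torques, N m; "eef_pos": TCP position; "tcp_rot": TCP orientation; "wrist_force": force on the tool from outside, world axes, zero at the start; "torque": the same for the moment, N m; "gripper_width": finger opening in m; "grasp_force": force on a finger pad.
Only numpy, scipy, OpenCV 4.12 (cv2) and the standard library are available. Lean on these libraries where they do the work, as an engineer would, in place of code of your own. Each camera call takes 0.05 s, during which the arm holds its last target. There are 200 camera calls.

## Working session

There is one attempt and no reset: what is moved stays moved. The work goes in short steps, Python scripts to look and compute and a tool call to move; the robot and the scene stay as the last step left them, time stands still between calls to the robot, and variables do not carry over. Pictures are saved under pics/ and viewed, at most 14 in all, crops included, and the job is handed in when it is done.

Besides the shell and the picture viewer there is one more tool, called after "Call:" as a command line: name --argument value ..., lists and objects as JSON in quotes. jog_arm: Moves the arm, as the interface text tells. Its arguments: {"type":"object","properties":{"increments":{"type":"string"},"hand":{"type":"number"}},"required":["increments"]}

```bash
mkdir -p pics; ls; cat > h.py <<'E'
import numpy as np, cv2
from station import robot, viewer, order
def cloud(name):
    c=viewer.calibration(name); im,d=viewer.camera(name)
    K=np.array(c["intrinsics"]);T=np.array(c["cam_to_world"])
    v,u=np.mgrid[:384,:512]
    P=np.stack([(u-K[0,2])/K[0,0]*d,-(v-K[1,2])/K[1,1]*d,-d],-1)
    W=P@T[:3,:3].T+T[:3,3]; W[d==0]=np.nan
    return im,d,W
E
python3 - <<'E'
from h import *
s=robot.sense();print(s)
for n in("top","scene"):
    im,d,W=cloud(n);cv2.imwrite(f"pics/{n}0.png",im);np.save(n+"0.npy",W);c=viewer.calibration(n);print(c)
E
```

```text
pics
{'time_s': 0.0, 'joints': array([-1.17371773,  0.7070817 , -0.02762968,  1.48496309,  0.02199056,
        0.95087149, -0.07549432]), 'qd': array([-0.00015979, -0.00026615, -0.00066968, -0.00028535, -0.0005651 ,
        0.00079091, -0.00190621]), 'effort': array([ 1.38879527e-04, -8.83198214e+01,  1.23433147e+00, -2.36159456e+01,
        1.69130374e-02,  6.76212221e-03, -7.24566007e-06]), 'eef_pos': array([0.24424296, 0.52048022, 0.40424793]), 'tcp_rot': array([ 2.17629031e-01,  9.76031426e-01, -5.00193161e-04, -1.03971889e-04]), 'wrist_force': array([ 0.17353346, -0.56883359,  0.48876458]), 'torque': array([-0.00844155,  0.01841016, -0.00762541]), 'grasp_force': 0.0, 'gripper_width': 0.08522853971632696}
{'intrinsics': array([[461.6054598 ,   0.        , 252.18262283],
       [  0.        , 461.6054598 , 186.5720065 ],
       [  0.        ,   0.        ,   1.        ]]), 'cam_to_world': array([[-0.01492683,  0.99723138, -0.0728475 ,  0.4550636 ],
       [-0.99983989, -0.01416736,  0.01093113,  0.01188127],
       [ 0.00986881,  0.07299901,  0.99728319,  1.63648614],
       [ 0.        ,  0.        ,  0.        ,  1.        ]])}
{'intrinsics': array([[382.95806083,   0.        , 246.29403533],
       [  0.        , 382.95806083, 188.92631203],
       [  0.        ,   0.        ,   1.        ]]), 'cam_to_world': array([[-7.62958611e-01, -4.68616085e-01,  4.45301161e-01,
         1.06102940e+00],
       [ 6.46447243e-01, -5.53445839e-01,  5.25170130e-01,
         6.20450061e-01],
       [ 3.46904578e-04,  6.88546781e-01,  7.25191844e-01,
         9.10188037e-01],
       [ 0.00000000e+00,  0.00000000e+00,  0.00000000e+00,
         1.00000000e+00]])}
```

```bash
python3 -c "
import cv2
im=cv2.imread('pics/top0.png');cv2.imwrite('pics/top0b.png',cv2.resize(im,(800,600),interpolation=cv2.INTER_CUBIC))"
```

```text
(no output)
```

View pics/top0b.png

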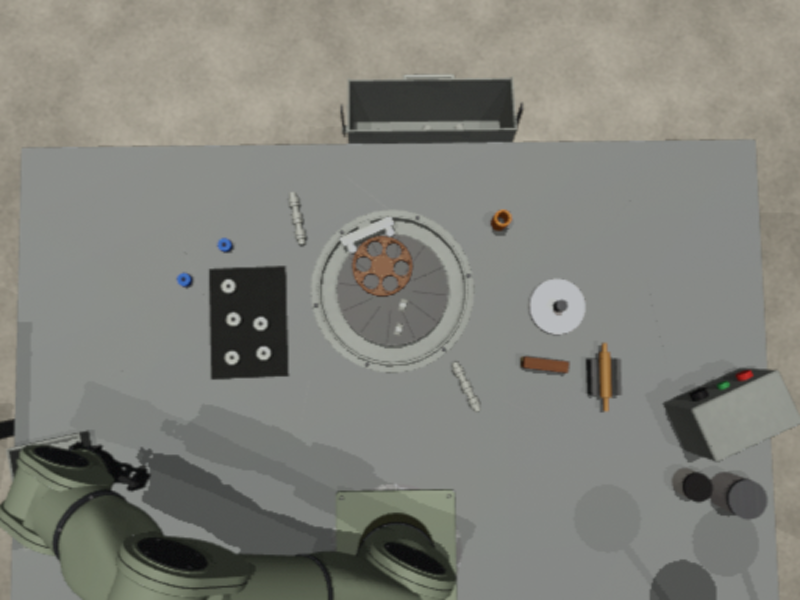

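View pics/scene0.png

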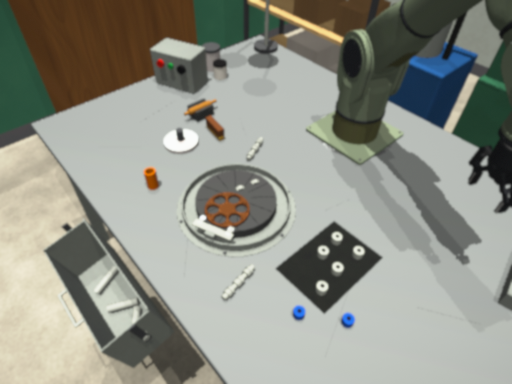

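The top view shows the machine at about (392,291), with the carrier at (382,265) and chips at (403,305) and (397,328). There are five stops on the mat and two blue decoys. The scraper is at (545,365) and the pressure plate at (558,306). Next I'll measure these.

```bash
cat > meas.py <<'E'
from h import *
import sys
def blobs(mask,W,amin=8):
    n,l,st,c=cv2.connectedComponentsWithStats(mask.astype(np.uint8))
    for i in range(1,n):
        if st[i,4]>=amin:
            p=W[l==i]; p=p[~np.isnan(p[:,0])]
            if len(p): yield c[i],p
def rect(p):
    (cx,cy),(w,h),a=cv2.minAreaRect((p[:,:2]*1000).astype(np.float32)); return round(cx,1),round(cy,1),round(w,1),round(h,1),round(a,1)
E
python3 - <<'E'
from meas import *
im=cv2.imread("pics/top0.png");W=np.load("top0.npy")
x,y,z=W[...,0],W[...,1],W[...,2]
hsv=cv2.cvtColor(im,cv2.COLOR_BGR2HSV)
roi=(x>0.3)&(x<0.9)&(np.abs(y)<0.5)
print("table z",np.nanmedian(z[roi]))
for c,p in blobs(roi&(z>0.01),W):
    print("obj",c.round(0),len(p),p.mean(0).round(4),"zmax",p[:,2].max().round(4),rect(p))
br=(hsv[...,0]<14)&(hsv[...,1]>90)&roi
for c,p in blobs(br,W): print("brown",c.round(),len(p),p.mean(0).round(4),rect(p),p[:,2].max().round(4))
# lap plate rim points
cr=im[110:260,180:330];cv2.imwrite("pics/mach.png",cv2.resize(cr,(600,600),interpolation=cv2.INTER_CUBIC))
sc=cv2.imread("pics/scene0.png")[155:260,165:305];cv2.imwrite("pics/mach2.png",cv2.resize(sc,(800,600),interpolation=cv2.INTER_CUBIC))
E
```

```text
table z 0.0008851173589266015
obj [190. 139.] 187 [0.744  0.2114 0.0195] zmax 0.0305 (744.7, 211.9, 119.6, 24.0, 10.8)
obj [321. 140.] 116 [ 0.7288 -0.2458  0.0513] zmax 0.0778 (729.6, -246.5, 34.8, 38.3, 44.1)
obj [250. 182.] 4868 [0.5863 0.0012 0.04  ] zmax 0.0634 (578.2, -1.4, 333.1, 332.3, 57.4)
obj [144. 156.] 64 [0.6852 0.3733 0.0224] zmax 0.0304 (685.3, 373.8, 27.8, 27.6, 42.8)
obj [118. 179.] 63 [0.6077 0.4638 0.0236] zmax 0.0351 (608.4, 463.9, 29.2, 25.9, 87.2)
obj [146. 183.] 63 [0.5918 0.3646 0.0228] zmax 0.0324 (591.3, 364.3, 26.6, 28.0, 52.6)
obj [356. 196.] 894 [ 0.5362 -0.372   0.0177] zmax 0.066 (535.7, -373.3, 123.7, 124.7, 30.3)
obj [149. 204.] 60 [0.5178 0.3534 0.0231] zmax 0.0322 (517.6, 352.7, 27.1, 28.2, 42.2)
obj [167. 206.] 60 [0.5075 0.2922 0.0233] zmax 0.0355 (507.5, 292.6, 26.8, 24.7, 89.4)
obj [386. 240.] 593 [ 0.3789 -0.4659  0.0397] zmax 0.0557 (378.7, -467.3, 148.0, 65.1, 0.3)
obj [169. 226.] 60 [0.4413 0.2855 0.0224] zmax 0.0323 (441.3, 285.9, 27.4, 24.4, 89.2)
obj [149. 228.] 60 [0.4324 0.3561 0.0229] zmax 0.0332 (432.0, 356.1, 27.2, 24.3, 89.1)
obj [348. 233.] 233 [ 0.4073 -0.3336  0.0478] zmax 0.0621 (407.0, -336.2, 100.9, 25.5, 82.0)
obj [298. 247.] 191 [ 0.3597 -0.1632  0.02  ] zmax 0.0304 (359.7, -163.7, 120.0, 23.6, 25.5)
brown [322. 139.] 27 [ 0.7394 -0.2541  0.0244] (739.2, -253.9, 22.5, 7.7, 52.9) 0.0593
brown [318. 144.] 37 [ 0.7181 -0.2387  0.0339] (721.1, -241.3, 36.4, 17.1, 60.8) 0.0677
brown [244. 170.] 609 [0.6301 0.0213 0.0486] (629.4, 20.8, 129.7, 131.1, 78.4) 0.0634
brown [348. 233.] 206 [ 0.4068 -0.3329  0.0487] (406.5, -334.9, 98.4, 24.2, 82.1) 0.0621
```

View pics/mach.png

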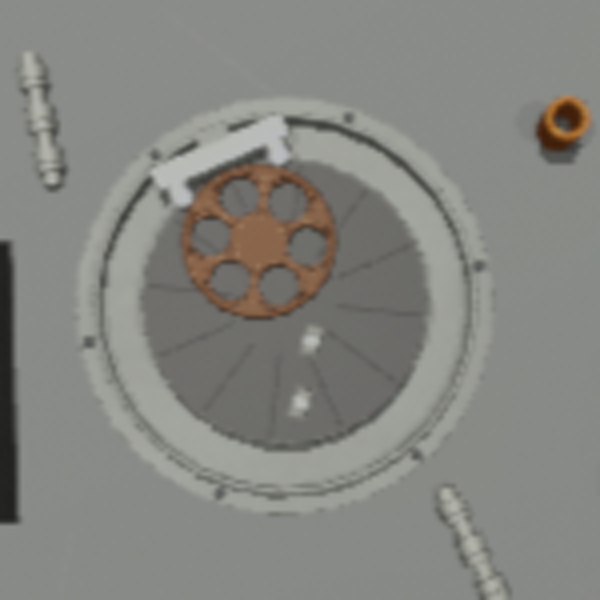

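View pics/mach2.png

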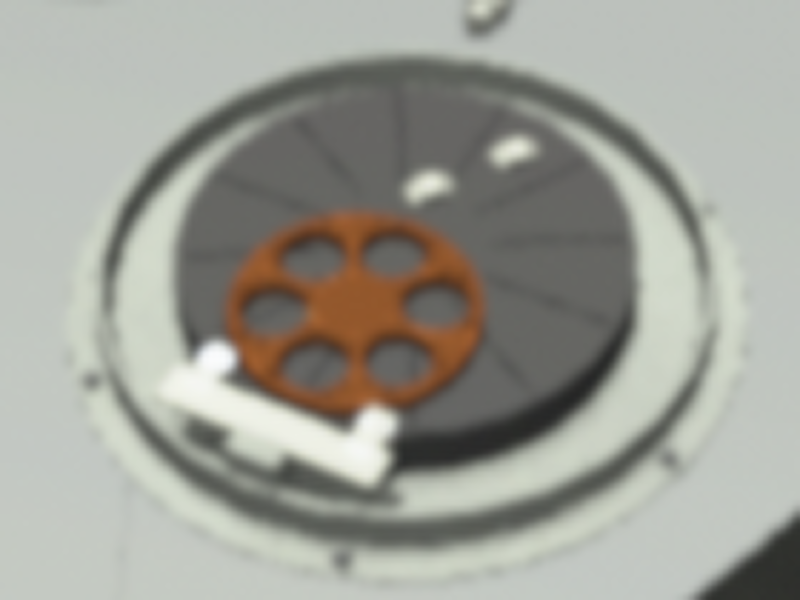

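Call:
jog_arm --increments "0.03 -0.05 0.01 -6;0.03 -0.05 0.01 -6;0.03 -0.05 0.01 -6;0.03 -0.05 0.01 -6;0.03 -0.05 0 -6;0.03 -0.05 0 -6;0.03 -0.05 0 -6;0.02 -0.05 0 -6" --hand 1

```text
time_s: 0.9
eef_pos: [0.4423, 0.1747, 0.4384]
tcp_rot: [0.597, 0.802, 0.0, 0.0]
wrist_force: [1.0, 0.7, 0.6]
gripper_width: 0.0855
grasp_force: 0.0
```

Call:
jog_arm --increments "0.01 -0.05 0 -6;0.01 -0.05 0 -6;0 -0.02 0 -6;0 0 0 -6;0 0 0 0;0 0 0 0"

```text
time_s: 1.5
eef_pos: [0.461, 0.0589, 0.4383]
tcp_rot: [0.748, 0.663, -0.0, -0.0]
wrist_force: [-0.1, -0.6, 0.5]
gripper_width: 0.0854
grasp_force: 0.0
```

```bash
python3 - <<'E'
from meas import *
s=robot.sense();print(s['time_s'],s['eef_pos'],s['tcp_rot'],s['joints'].round(2))
print(viewer.calibration("wrist"))
im,d,W=cloud("wrist");cv2.imwrite("pics/w0.png",im);np.save("w0.npy",W)
E
```

```text
1.5 [0.461015   0.05890534 0.43833088] [ 7.48435106e-01  6.63207990e-01 -1.59308909e-04 -1.70801636e-04] [-0.37  0.52  0.29  1.82 -0.2   0.83 -0.1 ]
{'intrinsics': array([[275.68017012,   0.        , 255.88838221],
       [  0.        , 275.68017012, 190.11376792],
       [  0.        ,   0.        ,   1.        ]]), 'cam_to_world': array([[ 9.92834942e-01,  1.13610760e-01,  3.70320689e-02,
         4.70063594e-01],
       [-1.19492658e-01,  9.45325985e-01,  3.03447339e-01,
         1.37921474e-01],
       [-5.32494278e-04, -3.05698181e-01,  9.52128320e-01,
         4.08354726e-01],
       [ 0.00000000e+00,  0.00000000e+00,  0.00000000e+00,
         1.00000000e+00]])}
```

View pics/w0.png

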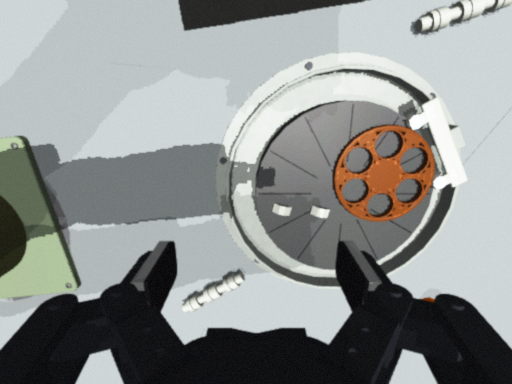

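The wrist view shows two chips at (282,210) and (319,212), and the carrier at (385,173) with all six pockets visible. Next I'll locate these with ray-plane intersection.

```bash
cat >> meas.py <<'E'
def ray(uv,z,c):
    K=np.array(c["intrinsics"]);T=np.array(c["cam_to_world"]);uv=np.atleast_2d(uv).astype(float)
    d=np.stack([(uv[:,0]-K[0,2])/K[0,0],-(uv[:,1]-K[1,2])/K[1,1],-np.ones(len(uv))],-1)@T[:3,:3].T
    t=(z-T[2,3])/d[:,2]; return T[:3,3]+t[:,None]*d
def carrier(im,c,z=0.05,near=None):
    """carrier centre + pocket centres (holes in the brown mask), world, at the carrier's top"""
    h=cv2.cvtColor(im,cv2.COLOR_BGR2HSV); m=((h[...,0]<16)&(h[...,1]>110)&(h[...,2]>40)).astype(np.uint8)
    cs,hi=cv2.findContours(m,cv2.RETR_CCOMP,cv2.CHAIN_APPROX_NONE)
    k=max((i for i in range(len(cs)) if hi[0,i,3]<0),key=lambda i:sum(cv2.contourArea(cs[j]) for j in range(len(cs)) if hi[0,j,3]==i))
    o=ray(cs[k][:,0],z,c); H=[cv2.fitEllipse(cs[j])[0] for j in range(len(cs)) if hi[0,j,3]==k and len(cs[j])>8 and cv2.contourArea(cs[j])>15]
    ctr,r=cv2.minEnclosingCircle((o[:,:2]*1000).astype(np.float32))
    return np.array(ctr)/1000,r,ray(np.array(H),z,c)[:,:2]
E
python3 - <<'E'
from meas import *
cw={'intrinsics':[[275.68017012,0,255.88838221],[0,275.68017012,190.11376792],[0,0,1]],'cam_to_world':[[ 9.92834942e-01,  1.13610760e-01,  3.70320689e-02,4.70063594e-01],[-1.19492658e-01,  9.45325985e-01,  3.03447339e-01,1.37921474e-01],[-5.32494278e-04, -3.05698181e-01,  9.52128320e-01,4.08354726e-01],[0,0,0,1]]}
for f,c in(("w0",cw),("top0",viewer.calibration("top"))):
    im=cv2.imread(f"pics/{f}.png");W=np.load(f+".npy")
    ctr,r,H=carrier(im,c);print(f,"carrier",ctr.round(4),r);
    print(" pockets mean",H.mean(0).round(4))
    for p in H: q=p-H.mean(0);print("  ",p.round(4),np.hypot(*q).round(4),np.degrees(np.arctan2(q[1],q[0])).round(1))
    x,y,z=W[...,0],W[...,1],W[...,2]
    # lap plate dark pixels
    g=im.max(2);m=((np.abs(z-0.04)<0.01)&(np.hypot(x-.578,y)<.135)).astype(np.uint8)
    n,l,st,cc=cv2.connectedComponentsWithStats(m);k=1+st[1:,4].argmax()
    cs,_=cv2.findContours((l==k).astype(np.uint8),cv2.RETR_EXTERNAL,cv2.CHAIN_APPROX_NONE)
    o=ray(max(cs,key=len)[:,0],.04,c);p=o[:,:2]
    A=np.c_[2*p,np.ones(len(p))];
    w=np.ones(len(p),bool)
    for _ in range(5):
        s=np.linalg.lstsq(A[w],(p[w]**2).sum(1),rcond=None)[0];R=np.sqrt(s[2]+s[:2]@s[:2]);e=np.hypot(*(p-s[:2]).T)-R;w=np.abs(e)<max(.002,2*np.std(e[w]))
    print(" plate",s[:2].round(4),R.round(4),w.sum())
    ch=(g>150)&(np.hypot(x-.578,y)<.118)&(z>.03)&(z<.06)&((x-.578)*.92+(y)*.39<0.02)
    for cen,q in blobs(ch,W,3):
        print(" chip",cen.round(1),len(q),ray(cen,.044,c).round(4),rect(q))
E
```

```text
w0 carrier [0.6284 0.0244] 67.56260681152344
 pockets mean [0.6281 0.0246]
   [ 0.6229 -0.0168] 0.0417 -97.1
   [ 6.619e-01 -5.000e-04] 0.0421 -36.6
   [0.5894 0.0083] 0.042 -157.1
   [0.6667 0.0408] 0.0419 22.8
   [0.5944 0.0497] 0.042 143.2
   [0.6331 0.066 ] 0.0417 83.1
 plate [0.5745 0.0026] 0.1219 502
 chip [319.4 125.2] 231 [[0.5478 0.0993 0.044 ]] (548.9, 96.8, 18.0, 30.1, 23.0)
 chip [299.9 131.8] 291 [[0.5223 0.0939 0.044 ]] (519.8, 89.2, 34.5, 23.7, 28.2)
 chip [281.2 141.8] 6 [[0.4968 0.084  0.044 ]] (496.8, 83.3, 5.8, 1.1, 52.6)
 chip [295.7 141.4] 7 [[0.5159 0.0822 0.044 ]] (515.9, 81.7, 2.9, 3.4, 55.6)
 chip [307.3 144. ] 3 [[0.5308 0.0771 0.044 ]] (531.5, 76.6, 2.6, 1.5, 85.1)
 chip [349.1 191. ] 630 [[0.5843 0.0051 0.044 ]] (582.2, 4.3, 28.8, 106.6, 22.9)
 chip [281.5 209.9] 166 [[ 0.4885 -0.0118  0.044 ]] (488.9, -11.1, 13.2, 26.8, 69.0)
 chip [319.7 212. ] 169 [[ 0.5422 -0.0215  0.044 ]] (542.2, -23.0, 16.9, 27.7, 69.8)
top0 carrier [ 0.7288 -0.244 ] 24.584278106689453
 pockets mean [ 0.7259 -0.2432]
   [ 0.7259 -0.2432] 0.0 0.0
 plate [ 0.5782 -0.0018] 0.1227 191
 chip [257.4 194.4] 14 [[ 0.5439 -0.0233  0.044 ]] (545.6, -23.5, 10.4, 14.3, 89.0)
 chip [254.6 210.1] 13 [[ 0.49   -0.0127  0.044 ]] (489.4, -13.1, 9.7, 12.0, 43.3)
```

Call:
jog_arm --increments "-0.007 -0.05 0 0;-0.007 -0.05 0 0;-0.007 -0.05 0 0;-0.007 -0.05 0 0;-0.007 -0.05 -0.01 0;-0.007 -0.05 -0.01 0;-0.007 -0.05 -0.01 0;-0.005 -0.03 -0.01 0"

```text
time_s: 2.35
eef_pos: [0.407, -0.3183, 0.3988]
tcp_rot: [0.75, 0.662, -0.0, 0.0]
wrist_force: [0.6, 0.8, 0.7]
gripper_width: 0.0849
grasp_force: 0.0
```

Call:
jog_arm --increments "0 0 0 0;0 0 0 0"

```text
time_s: 2.55
eef_pos: [0.408, -0.3153, 0.399]
tcp_rot: [0.749, 0.662, 0.0, -0.0]
wrist_force: [0.5, -0.2, -0.1]
gripper_width: 0.0853
grasp_force: 0.0
```

```bash
python3 - <<'E'
from meas import *
s=robot.sense();print(s['time_s'],s['eef_pos'],s['tcp_rot'],s['joints'].round(2))
c=viewer.calibration("wrist");im,d,W=cloud("wrist");cv2.imwrite("pics/w1.png",im)
x,y,z=W[...,0],W[...,1],W[...,2]
for cen,p in blobs((z>.03)&(z<.08)&(np.hypot(x-.407,y+.335)<.08),W,30): print(cen,len(p),np.median(p,0),rect(p))
E
```

```text
2.55 [ 0.40802741 -0.31525656  0.39901572] [ 7.49272163e-01  6.62262052e-01  6.40904929e-05 -4.43026026e-04] [ 0.47  0.64  0.22  1.71 -0.18  0.81  0.65]
[256.34762457 184.18887601] 1726 [ 0.40601869 -0.32975665  0.05077397] (405.8, -334.5, 99.4, 25.9, 82.4)
```

View pics/w1.png

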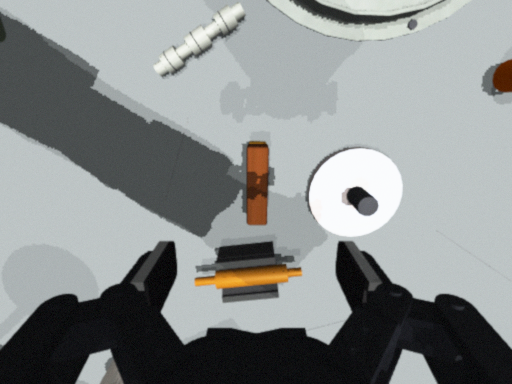

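The scraper is at (257,183) px, about (0.406, -0.334), clear of the plate at (355,193) and the V-block at (248,275). I'll descend and grip it.

Call:
jog_arm --increments "-0.002 -0.018 -0.03 -0.6;0 0 -0.045 0;0 0 -0.045 0;0 0 -0.045 0;0 0 -0.03 0;0 0 -0.011 0;0 0 0 0"

```text
time_s: 3.3
eef_pos: [0.4064, -0.3326, 0.1931]
tcp_rot: [0.753, 0.658, 0.0, -0.001]
wrist_force: [0.4, 0.2, 1.6]
gripper_width: 0.0855
grasp_force: 0.0
```

Call:
jog_arm --increments "0 0 0 0;0 0 0 0;0 0 0 0;0 0 0 0;0 0 0 0;0 0 0 0" --hand 0

```text
time_s: 3.9
eef_pos: [0.4061, -0.3335, 0.1941]
tcp_rot: [0.753, 0.658, 0.0, 0.0]
wrist_force: [-0.9, 1.7, 12.5]
gripper_width: 0.0253
grasp_force: 59.2
```

Call:
jog_arm --increments "0 0 0.045 0;0 0 0.045 0;0.01 0.04 0.04 -8.2;0.01 0.04 0 -8.2;0.01 0.04 0 -8.2;0.01 0.04 0 -8.2;0.01 0.04 0 -8.2;0.01 0.04 0 -8.2"

```text
time_s: 4.7
eef_pos: [0.4648, -0.0969, 0.3184]
tcp_rot: [0.96, 0.282, 0.0, -0.0]
wrist_force: [1.5, 0.2, -1.5]
gripper_width: 0.025
grasp_force: 60.3
```

Call:
jog_arm --increments "0.01 0.04 0 -8.2;0.01 0.04 0 -8.2;0.01 0.03 0 -8.2;0.01 0 0 -8.2;0 0 0 0;0 0 0 0"

```text
time_s: 5.3
eef_pos: [0.5043, 0.011, 0.3181]
tcp_rot: [1.0, 0.004, -0.0, 0.0]
wrist_force: [-0.7, 0.2, -2.9]
gripper_width: 0.0247
grasp_force: 60.3
```

```bash
python3 - <<'E'
from meas import *
s=robot.sense();print(s['time_s'],s['eef_pos'],s['tcp_rot'],s['joints'].round(2),s['gripper_width'])
q=s['tcp_rot'];print(2*np.degrees(np.arctan2(q[1],q[0]))-90)
im,d,W=cloud("wrist");cv2.imwrite("pics/w2.png",im)
E
```

```text
5.3 [0.50425229 0.01102721 0.31811871] [ 9.99992211e-01  3.94006462e-03 -1.92444406e-04  1.27660316e-04] [-0.44  0.85  0.71  1.86 -0.8   0.75 -0.84] 0.024713650154240475
-89.5485006724048
```

View pics/w2.png

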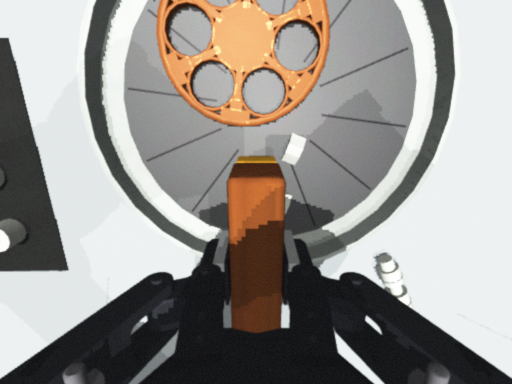

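Call:
jog_arm --increments "0.004 0.008 0 -0.4;0 0 -0.03 0;0 0 -0.03 0;0 0 -0.015 0;0 0 -0.007 0;0 0 0 0;0 0 0 0;0 0 0 0"

```text
time_s: 6.15
eef_pos: [0.5088, 0.0195, 0.237]
tcp_rot: [1.0, -0.001, 0.001, -0.0]
wrist_force: [-1.0, 0.1, -1.7]
gripper_width: 0.0253
grasp_force: 60.2
```

```bash
python3 - <<'E'
from meas import *
s=robot.sense();print(s['time_s'],s['eef_pos'],s['wrist_force'])
im,d,W=cloud("wrist");im2,_,_=cloud("scene");cv2.imwrite("pics/w3.png",np.hstack([cv2.resize(im,(400,300)),cv2.resize(im2[140:270,150:323],(400,300))]))
E
```

```text
6.15 [0.5088191  0.01947838 0.23696313] [-1.03736913  0.11009915 -1.71822272]
```

View pics/w3.png

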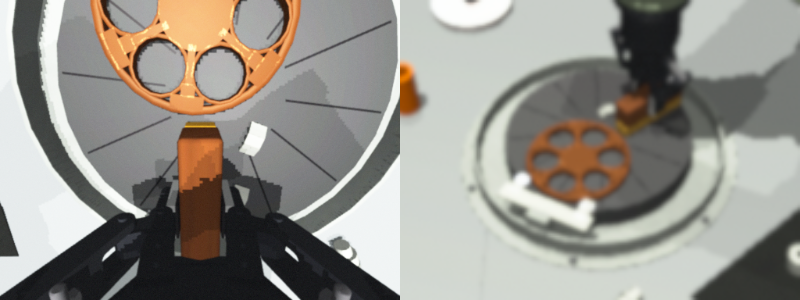

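Call:
jog_arm --increments "0 0 -0.002 0;0.001 -0.007 0 0;0.001 -0.007 0 0;0.002 -0.008 0 0;0.002 -0.008 0 0;0.002 -0.008 0 0;0.003 -0.008 0 0;0.003 -0.008 0 0"

```text
time_s: 7.05
eef_pos: [0.5229, -0.0353, 0.2342]
tcp_rot: [1.0, -0.001, 0.0, -0.0]
wrist_force: [0.1, 0.7, -1.1]
gripper_width: 0.0251
grasp_force: 60.5
```

```bash
python3 - <<'E'
from meas import *
s=robot.sense();print(s['time_s'],s['eef_pos'],s['wrist_force'])
im,d,W=cloud("wrist");im2,_,_=cloud("scene");cv2.imwrite("pics/w4.png",np.hstack([cv2.resize(im,(400,300)),cv2.resize(im2[140:270,150:323],(400,300))]))
E
```

```text
7.05 [ 0.52288429 -0.03531369  0.23415646] [ 0.1427461   0.70282662 -1.11961119]
```

View pics/w4.png

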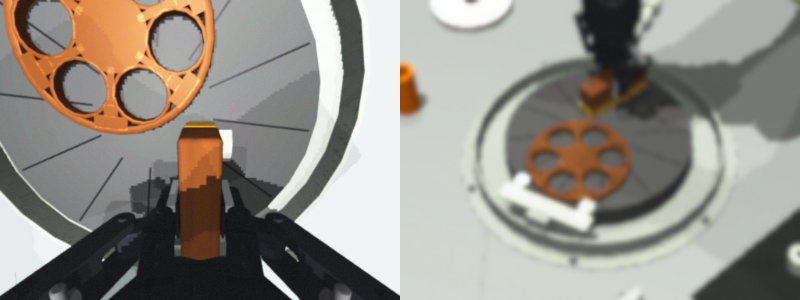

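Call:
jog_arm --increments "0 -0.01 0 0;0 -0.01 0 0;0 -0.01 0 0;0 -0.01 0 0;0 -0.01 0 0;0 -0.01 0 0;0 -0.01 0 0;0 -0.01 0 0"

```text
time_s: 7.95
eef_pos: [0.5226, -0.1154, 0.2342]
tcp_rot: [1.0, -0.001, 0.0, -0.0]
wrist_force: [0.2, 1.4, 0.7]
gripper_width: 0.0254
grasp_force: 60.5
```

Call:
jog_arm --increments "0 -0.01 0 0;0 -0.005 0 0;0 0 0 0;0 0 0 0;0 0 0 0"

```text
time_s: 8.45
eef_pos: [0.5227, -0.1292, 0.2341]
tcp_rot: [1.0, -0.001, 0.0, -0.0]
wrist_force: [0.0, -1.2, -3.0]
gripper_width: 0.0253
grasp_force: 60.5
```

```bash
python3 - <<'E'
from meas import *
s=robot.sense();print(s['time_s'],s['eef_pos'],s['wrist_force'])
im,d,W=cloud("wrist");im2,_,_=cloud("top");cv2.imwrite("pics/w5.png",np.hstack([cv2.resize(im,(400,300)),cv2.resize(im2[110:260,160:360],(400,300))]))
E
```

```text
8.45 [ 0.52270147 -0.12919294  0.23412995] [ 0.00614043 -1.21764998 -3.00008414]
```

View pics/w5.png

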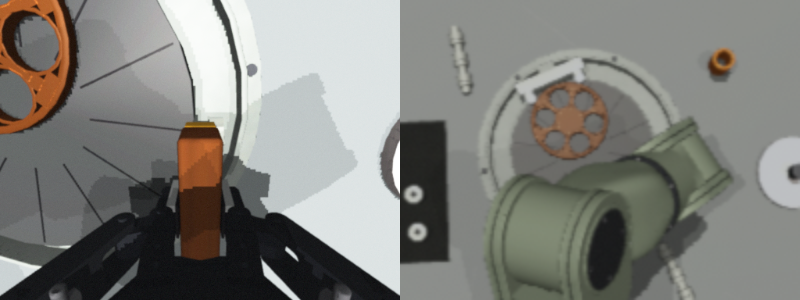

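Call:
jog_arm --increments "0 0 0.03 0;0 0 0.04 0;-0.025 -0.028 0 0;-0.025 -0.028 0 0;-0.025 -0.028 0 0;-0.025 -0.028 0 0;-0.023 -0.028 -0.02 0;0 0 -0.04 0"

```text
time_s: 9.35
eef_pos: [0.3975, -0.2728, 0.2454]
tcp_rot: [1.0, -0.004, 0.001, 0.002]
wrist_force: [3.3, -0.2, -3.8]
gripper_width: 0.0251
grasp_force: 60.5
```

Call:
jog_arm --increments "0 0 -0.03 0;0 0 -0.012 0;0 0 -0.006 0;0 0 0 0;0 0 0 0"

```text
time_s: 9.85
eef_pos: [0.3998, -0.2696, 0.1968]
tcp_rot: [1.0, -0.001, 0.0, 0.0]
wrist_force: [-0.4, -0.1, -1.8]
gripper_width: 0.0252
grasp_force: 60.2
```

Call:
jog_arm --increments "0 0 -0.002 0;0 0 0 0"

```text
time_s: 10.05
eef_pos: [0.3998, -0.2695, 0.1944]
tcp_rot: [1.0, -0.001, 0.0, 0.0]
wrist_force: [0.2, 0.7, -1.8]
gripper_width: 0.0254
grasp_force: 60.2
```

Call:
jog_arm --increments "0 0 0 0;0 0 0 0;0 0 0 0;0 0 0 0;0 0 0.03 0;0 0 0.05 0;0 0 0.05 0;0 0.02 0.05 8" --hand 1

```text
time_s: 10.85
eef_pos: [0.3991, -0.2518, 0.3727]
tcp_rot: [0.998, 0.068, -0.0, 0.001]
wrist_force: [0.7, 2.1, -0.1]
gripper_width: 0.0854
grasp_force: 0.0
```

Call:
jog_arm --increments "0.01 0.05 0.04 8;0.01 0.05 0 8;0.01 0.05 0 8;0 0.05 0 8;0 0.05 0 8;0 0.03 0 8;0 0 0 8;0 0 0 8"

```text
time_s: 11.65
eef_pos: [0.4268, 0.0166, 0.4015]
tcp_rot: [0.807, 0.59, -0.0, -0.0]
wrist_force: [0.2, -0.4, -0.2]
gripper_width: 0.0852
grasp_force: 0.0
```

```bash
python3 - <<'E'
from meas import *
s=robot.sense();print(s['time_s'],s['eef_pos'],s['tcp_rot'].round(3),s['joints'].round(2))
im,d,W=cloud("wrist");np.save("w6.npy",W)
im2,_,W2=cloud("top")
x,y,z=W2[...,0],W2[...,1],W2[...,2]
print([ (c.round(),rect(p),np.median(p[:,2])) for c,p in blobs((z>.03)&(z<.08)&(np.hypot(x-.40,y+.27)<.08),W2,30)])
cv2.imwrite("pics/w6.png",np.hstack([im[:,:],cv2.resize(im2[110:302,200:328],(256,384))]))
E
```

```text
11.65 [0.42683905 0.01657071 0.40147926] [ 0.807  0.59  -0.    -0.   ] [-0.39  0.55  0.45  2.   -0.37  0.68 -0.  ]
[(array([330., 236.]), (397.4, -271.3, 28.4, 96.0, 90.0), np.float64(0.048330142874964954))]
```

View pics/w6.png

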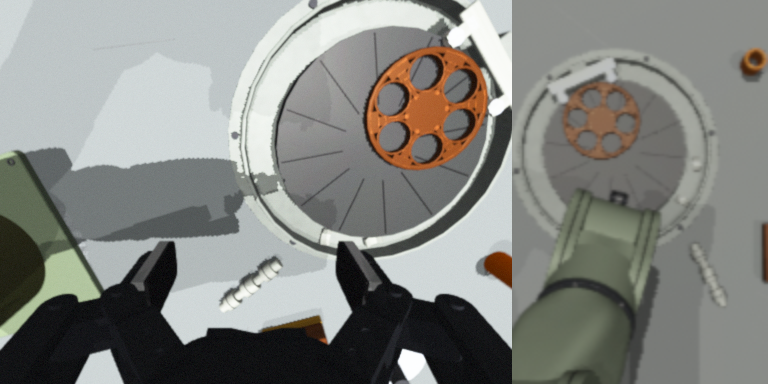

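Both chips are now in the gutter, at (328,235) and (370,240) in the wrist view, and the scraper stands on the counter. Next are the stops.

Call:
jog_arm --increments "0.01 0.045 0 -6.5;0.01 0.045 0 -6.5;0.01 0.045 0 -6.5;0.01 0.045 0 0;0.01 0.045 0 0;0.015 0.045 0 0;0.015 0.045 0 0;0 0 0 0" --hand 0.6

```text
time_s: 12.55
eef_pos: [0.5068, 0.3359, 0.4001]
tcp_rot: [0.897, 0.442, 0.0, -0.001]
wrist_force: [0.4, -1.6, -0.3]
gripper_width: 0.051
grasp_force: 0.0
```

```bash
cat > look.py <<'E'
from meas import *
s=robot.sense();q=s['tcp_rot'];print("t",s['time_s'],"tcp",s['eef_pos'].round(4),"yaw_y",(2*np.degrees(np.arctan2(q[1],q[0]))-90).round(2),"w",s['gripper_width'].round(4),"j",s['joints'].round(2))
c=viewer.calibration("wrist");im,d,W=cloud("wrist")
import sys
cv2.imwrite("pics/last.png",im)
h=cv2.cvtColor(im,cv2.COLOR_BGR2HSV)
try:
    ctr,r,H=carrier(im,c); print("carrier",ctr.round(4),round(r,1),len(H)); print(H.round(4).tolist())
except Exception as e: print("nocarrier",e)
x,y,z=W[...,0],W[...,1],W[...,2]
def circ(m):
    cs,_=cv2.findContours(m.astype(np.uint8),cv2.RETR_EXTERNAL,cv2.CHAIN_APPROX_NONE)
    for k in cs:
        if len(k)<20: continue
        yield k[:,0]
R=(z>.014)&(z<.036)&(h[...,1]<90)&(np.hypot(x-.5765,y-.003)>.18)&(x>.38)&(y>.2)
for k in circ(R):
    m=np.zeros(z.shape,np.uint8);cv2.drawContours(m,[k[:,None]],-1,1,-1)
    zt=np.nanpercentile(z[m>0],90);t=(m>0)&(z>.019)
    if t.sum()<30: continue
    # top disc only: pixels within 4 mm of the top; ray-intersect contour at z=.025
    cs=max(circ(t),key=len,default=None)
    if cs is None: continue
    o=ray(cs,.025,c)[:,:2];(a,b),rr=cv2.minEnclosingCircle((o*1000).astype(np.float32))
    print("stop",np.round([a/1000,b/1000],4),"r",round(rr,1),"ztop",zt.round(4),"area",int(t.sum()))
E
python3 look.py
```

```text
Traceback (most recent call last):
  File "look.py", line 2, in <module>
    s=robot.sense();q=s['tcp_rot'];print("t",s['time_s'],"tcp",s['eef_pos'].round(4),"yaw_y",(2*np.degrees(np.arctan2(q[1],q[0]))-90).round(2),"w",s['gripper_width'].round(4),"j",s['joints'].round(2))
                                                                                                                                                   ^^^^^^^^^^^^^^^^^^^^^^^^
AttributeError: 'float' object has no attribute 'round'
```

```bash
sed -i "s/s\['gripper_width'\].round(4)/round(float(s['gripper_width']),4)/" look.py; python3 look.py
```

```text
t 12.55 tcp [0.5068 0.3359 0.4001] yaw_y -37.53 w 0.051 j [-0.91  0.84  0.63  1.37 -0.52  1.09 -0.86]
carrier [0.6289 0.0266] 70.4 4
[[0.6234, -0.0137], [0.6614, 0.0026], [0.6666, 0.0438], [0.6334, 0.0687]]
stop [0.4404 0.291 ] r 15.4 ztop 0.0258 area 362
stop [0.5056 0.2976] r 15.2 ztop 0.026 area 390
stop [0.4317 0.3606] r 15.4 ztop 0.0259 area 402
stop [0.5379 0.3425] r 14.9 ztop 0.0259 area 441
stop [0.5896 0.3692] r 14.9 ztop 0.0259 area 505
stop [0.741  0.2176] r 59.2 ztop 0.0246 area 1168
stop [0.6845 0.3786] r 4.2 ztop 0.0264 area 51
stop [0.6074 0.4691] r 4.2 ztop 0.0263 area 55
```

View pics/last.png

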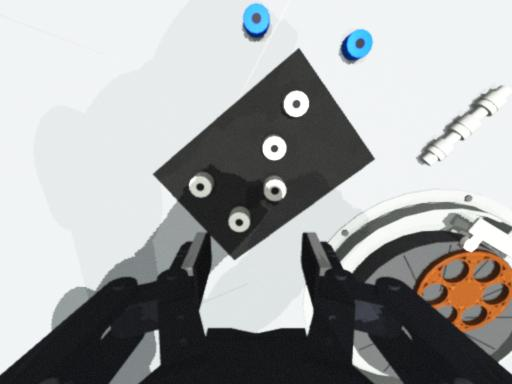

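The view shows five stops on the mat. The one formerly at (0.518,0.353) now stands at (0.538,0.343), so it has already been knocked. I'll pick it first.

Call:
jog_arm --increments "0.031 0.006 -0.04 0.4;0 0 -0.045 0;0 0 -0.045 0;0 0 -0.04 0;0 0 -0.03 0;0 0 -0.014 0;0 0 0 0;0 0 0 0"

```text
time_s: 13.4
eef_pos: [0.5378, 0.3363, 0.1897]
tcp_rot: [0.896, 0.444, 0.001, 0.0]
wrist_force: [0.5, -0.5, 0.1]
gripper_width: 0.0514
grasp_force: 0.0
```

Call:
jog_arm --increments "0 0.006 -0.0035 0;0 0 0 0;0 0 0 0"

```text
time_s: 13.7
eef_pos: [0.5374, 0.3428, 0.1852]
tcp_rot: [0.896, 0.444, 0.0, -0.0]
wrist_force: [0.8, -0.0, -0.4]
gripper_width: 0.0513
grasp_force: 0.0
```

Call:
jog_arm --increments "0 0 0 0;0 0 0 0;0 0 0 0;0 0 0 0" --hand 0

```text
time_s: 14.1
eef_pos: [0.5375, 0.3424, 0.1853]
tcp_rot: [0.896, 0.444, 0.0, -0.0]
wrist_force: [-2.0, -0.8, 8.5]
gripper_width: 0.0275
grasp_force: 58.5
```

Call:
jog_arm --increments "0 0 0.045 0;0 0 0.045 0;0.014 -0.045 0.045 0;0.014 -0.045 0.04 0;0.014 -0.045 0 0;0.014 -0.045 0 0;0.014 -0.045 0 0;0.014 -0.045 0 0"

```text
time_s: 14.9
eef_pos: [0.6157, 0.0897, 0.3418]
tcp_rot: [0.896, 0.444, 0.0, -0.0]
wrist_force: [0.2, 0.5, -0.6]
gripper_width: 0.0274
grasp_force: 59.6
```

Call:
jog_arm --increments "0.01 -0.045 0 0;0 -0.027 0 0;0 0 0 0;0 0 0 0"

```text
time_s: 15.3
eef_pos: [0.6254, 0.0195, 0.3416]
tcp_rot: [0.896, 0.444, 0.0, -0.0]
wrist_force: [0.6, 0.2, -0.7]
gripper_width: 0.0273
grasp_force: 59.6
```

```bash
python3 look.py|grep -v stop
```

```text
t 15.3 tcp [0.6254 0.0195 0.3416] yaw_y -37.29 w 0.0273 j [-0.31  0.92  0.52  1.37 -0.5   0.98 -0.33]
carrier [0.6291 0.0235] 66.6 8
[[0.6509, 0.0206], [0.6628, -0.0003], [0.5968, 0.0495], [0.6204, 0.0822], [0.6678, 0.0407], [0.6348, 0.0655], [0.6745, 0.0609], [0.6522, 0.0775]]
```

Call:
jog_arm --increments "0.037 -0.02 -0.04 0;0 0 -0.04 0;0 0 -0.02 0;0 0 0 0;0 0 0 0"

```text
time_s: 15.85
eef_pos: [0.6575, 0.0033, 0.248]
tcp_rot: [0.896, 0.445, 0.0, 0.0]
wrist_force: [0.1, 0.6, -0.6]
gripper_width: 0.0276
grasp_force: 59.9
```

Call:
jog_arm --increments "0.005 -0.004 -0.008 0;0 0 0 0;0 0 -0.005 0;0 0 -0.005 0;0 0 -0.003 0;0 0 0 0;0 0 0 0"

```text
time_s: 16.55
eef_pos: [0.6623, -0.0016, 0.2262]
tcp_rot: [0.896, 0.444, -0.0, -0.0]
wrist_force: [-0.1, 0.7, -0.7]
gripper_width: 0.0274
grasp_force: 60.0
```

Call:
jog_arm --increments "0 0 -0.001 0;0 0 0 0;0 0 0 0;0 0 0 0;0 0 0.03 0;0 0 0.04 0;-0.02 0.02 0.04 0;-0.02 0.02 0.02 0" --hand 0.6

```text
time_s: 17.35
eef_pos: [0.6219, 0.0381, 0.3581]
tcp_rot: [0.896, 0.444, 0.002, 0.001]
wrist_force: [0.5, 0.5, 0.5]
gripper_width: 0.0513
grasp_force: 0.0
```

```bash
cat >> look.py <<'E'
# stops standing on the lap plate (top at .064)
t=(z>.0575)&(z<.075)&(h[...,1]<100)&(np.hypot(x-.629,y-.0245)<.068)
for k in circ(t):
    o=ray(k,.064,c)[:,:2];(a,b),rr=cv2.minEnclosingCircle((o*1000).astype(np.float32))
    m=np.zeros(z.shape,np.uint8);cv2.drawContours(m,[k[:,None]],-1,1,-1)
    q=np.array([a/1000-.629,b/1000-.0245]);print("IN",np.round([a/1000,b/1000],4),"r",round(rr,1),"z",np.nanmedian(z[m>0]).round(4),"pocket",((np.degrees(np.arctan2(q[1],q[0]))-22.9)/60%6).round(2),"rad",np.hypot(*q).round(4))
E
python3 look.py
```

```text
t 17.35 tcp [0.6219 0.0381 0.3581] yaw_y -37.3 w 0.0513 j [-0.34  0.9   0.54  1.37 -0.49  1.01 -0.36]
carrier [0.6284 0.0239] 67.0 7
[[0.6241, -0.0161], [0.5909, 0.0087], [0.596, 0.05], [0.6618, -0.0025], [0.6672, 0.0413], [0.634, 0.0663], [0.6742, 0.0615]]
stop [0.5076 0.2935] r 15.6 ztop 0.0257 area 635
stop [0.6887 0.2026] r 6.6 ztop 0.0212 area 48
IN [0.6613 0.    ] r 15.6 z 0.0649 pocket 5.0 rad 0.0405
```

Call:
jog_arm --increments "-0.022 0.04 0.02 0;-0.022 0.04 0.02 0;-0.022 0.043 0 0;-0.022 0.043 0 0;-0.022 0.043 0 0;-0.022 0.043 0 0;0 0 0 0;0 0 0 0"

```text
time_s: 18.2
eef_pos: [0.4899, 0.291, 0.3951]
tcp_rot: [0.895, 0.445, -0.0, 0.0]
wrist_force: [0.7, -1.6, 0.3]
gripper_width: 0.0515
grasp_force: 0.0
```

```bash
python3 look.py|grep -v IN
```

```text
t 18.2 tcp [0.4899 0.291  0.3951] yaw_y -37.13 w 0.0515 j [-0.89  0.79  0.62  1.53 -0.51  0.99 -0.77]
carrier [0.6286 0.0264] 69.9 5
[[0.6233, -0.0137], [0.59, 0.0112], [0.595, 0.0524], [0.6663, 0.0437], [0.6332, 0.0686]]
stop [0.4407 0.2904] r 15.2 ztop 0.0258 area 404
stop [0.5055 0.2973] r 15.0 ztop 0.0259 area 448
stop [0.4317 0.3607] r 15.2 ztop 0.0259 area 454
stop [0.5895 0.3687] r 14.9 ztop 0.026 area 594
stop [0.74  0.218] r 59.4 ztop 0.0247 area 1365
```

Picking stop (0.5055,0.2973).

Call:
jog_arm --increments "0.0155 0.0065 -0.03 0;0 0 -0.045 0;0 0 -0.045 0;0 0 -0.045 0;0 0 -0.03 0;0 0 -0.014 0;0 0 0 0;0 0 0 0"

```text
time_s: 19.05
eef_pos: [0.5065, 0.2964, 0.1875]
tcp_rot: [0.896, 0.444, 0.001, 0.0]
wrist_force: [-1.0, -0.3, 0.8]
gripper_width: 0.0506
grasp_force: 0.0
```

Call:
jog_arm --increments "-0.001 0.001 -0.0015 0;0 0 0 0"

```text
time_s: 19.25
eef_pos: [0.5049, 0.2982, 0.1856]
tcp_rot: [0.896, 0.444, 0.001, -0.0]
wrist_force: [0.3, 0.2, 0.2]
gripper_width: 0.0514
grasp_force: 0.0
```

Call:
jog_arm --increments "0 0 0 0;0 0 0 0;0 0 0 0;0 0 0 0;0 0 0.04 0;0 0 0.045 0;0.015 -0.041 0.015 0;0.015 -0.041 0 0" --hand 0

```text
time_s: 20.05
eef_pos: [0.5351, 0.2157, 0.2871]
tcp_rot: [0.895, 0.446, 0.002, 0.0]
wrist_force: [0.1, -0.5, -2.5]
gripper_width: 0.0277
grasp_force: 59.9
```

Call:
jog_arm --increments "0.015 -0.041 0 0;0.015 -0.041 0 0;0.015 -0.041 0 0;0.015 -0.042 0 0;0 0 -0.02 0;0 0 0 0;0 0 0 0"

```text
time_s: 20.75
eef_pos: [0.5947, 0.0517, 0.2648]
tcp_rot: [0.896, 0.445, -0.0, -0.0]
wrist_force: [-0.2, 0.4, -1.2]
gripper_width: 0.0274
grasp_force: 59.9
```

Call:
jog_arm --increments "0.001 -0.0015 -0.01 0;0 0 -0.01 0;0 0 -0.007 0;0 0 -0.005 0;0 0 -0.005 0;0 0 -0.0025 0;0 0 0 0;0 0 0 0"

```text
time_s: 21.55
eef_pos: [0.5957, 0.0493, 0.2255]
tcp_rot: [0.896, 0.444, -0.0, -0.0]
wrist_force: [-4.2, 1.0, 8.1]
gripper_width: 0.0275
grasp_force: 60.9
```

Call:
jog_arm --increments "0 0 0 0;0 0 0 0;0 0 0 0;0 0 0.03 0;0 0 0.04 0;0.02 -0.01 0.04 0;0.01 -0.01 0.02 0;0 0 0 0" --hand 0.6

```text
time_s: 22.35
eef_pos: [0.6268, 0.0278, 0.3578]
tcp_rot: [0.896, 0.444, 0.002, 0.001]
wrist_force: [-0.0, -0.0, 0.2]
gripper_width: 0.0511
grasp_force: 0.0
```

```bash
python3 look.py|grep -v stop
```

```text
t 22.35 tcp [0.6268 0.0278 0.3578] yaw_y -37.32 w 0.0511 j [-0.32  0.9   0.52  1.35 -0.48  1.01 -0.36]
carrier [0.629  0.0235] 66.7 8
[[0.5916, 0.0084], [0.6246, -0.0166], [0.594, 0.0487], [0.6623, -0.0025], [0.6346, 0.0657], [0.6677, 0.0408], [0.6744, 0.061], [0.6521, 0.0777]]
IN [6.611e-01 2.000e-04] r 15.7 z 0.0649 pocket 5.0 rad 0.0403
IN [0.595  0.0503] r 15.6 z 0.0648 pocket 2.0 rad 0.0427
```

Call:
jog_arm --increments "-0.025 0.039 0.006 8.5;-0.025 0.039 0.006 8.5;-0.025 0.039 0.006 8.5;-0.025 0.039 0.006 8.5;-0.025 0.039 0.006 8.5;-0.025 0.039 0.006 8.5;-0.025 0.039 0.006 8.5;0 0 0 0"

```text
time_s: 23.2
eef_pos: [0.4471, 0.3075, 0.3966]
tcp_rot: [0.552, 0.834, 0.0, -0.002]
wrist_force: [0.4, -0.6, -0.3]
gripper_width: 0.0511
grasp_force: 0.0
```

Call:
jog_arm --increments "0 0 0 0.5;0 0 0 0"

```text
time_s: 23.4
eef_pos: [0.4509, 0.3018, 0.3965]
tcp_rot: [0.554, 0.832, -0.001, -0.0]
wrist_force: [0.1, -0.9, -0.8]
gripper_width: 0.0513
grasp_force: 0.0
```

```bash
python3 look.py|grep -v IN
```

```text
t 23.4 tcp [0.4509 0.3018 0.3965] yaw_y 22.7 w 0.0513 j [-0.81  0.69  0.3   1.62 -0.25  0.87 -0.01]
nocarrier max() iterable argument is empty
stop [0.7612 0.2269] r 36.0 ztop 0.0244 area 339
stop [0.4397 0.2903] r 15.1 ztop 0.0259 area 420
stop [0.5886 0.3691] r 15.5 ztop 0.0259 area 455
stop [0.4308 0.3603] r 14.7 ztop 0.0259 area 485
```

Call:
jog_arm --increments "-0.011 -0.0115 -0.03 0;0 0 -0.045 0;0 0 -0.045 0;0 0 -0.045 0;0 0 -0.03 0;0 0 -0.0155 0;0 0 0 0;0 0 0 0"

```text
time_s: 24.25
eef_pos: [0.4402, 0.2903, 0.187]
tcp_rot: [0.554, 0.832, -0.0, 0.0]
wrist_force: [0.5, 0.4, 0.3]
gripper_width: 0.0516
grasp_force: 0.0
```

Call:
jog_arm --increments "0 0 -0.0015 0;0 0 0 0;0 0 0 0;0 0 0 0;0 0 0 0;0 0 0.045 0;0 0 0.045 0;0.02 -0.035 0.03 0" --hand 0

```text
time_s: 25.05
eef_pos: [0.458, 0.2594, 0.308]
tcp_rot: [0.551, 0.835, 0.002, -0.001]
wrist_force: [2.1, 0.1, -1.7]
gripper_width: 0.0272
grasp_force: 59.6
```

Call:
jog_arm --increments "0.022 -0.04 0.02 0;0.022 -0.04 0.01 0;0.022 -0.04 0 0;0.022 -0.04 0 0;0.022 -0.04 0 0;0.022 -0.04 0 0;0 0 0 0;0 0 0 0"

```text
time_s: 25.85
eef_pos: [0.5917, 0.0152, 0.3353]
tcp_rot: [0.554, 0.832, 0.0, 0.0]
wrist_force: [-1.0, 0.6, -1.2]
gripper_width: 0.0272
grasp_force: 59.7
```

```bash
python3 look.py|grep -v stop
```

```text
t 25.85 tcp [0.5917 0.0152 0.3353] yaw_y 22.66 w 0.0272 j [-0.17  0.83  0.19  1.51 -0.19  0.82  0.49]
carrier [0.629  0.0242] 66.9 4
[[0.6659, 0.041], [0.5896, 0.0084], [0.6328, 0.0657], [0.5953, 0.0491]]
IN [ 6.6e-01 -2.0e-04] r 16.3 z 0.0648 pocket 4.98 rad 0.0396
IN [0.5937 0.0494] r 15.2 z 0.0649 pocket 2.03 rad 0.0432
```

Call:
jog_arm --increments "-0.002 -0.0065 -0.03 0;0 0 -0.04 0;0 0 -0.015 0;0 0 -0.01 0;0 0 0 0;0 0 0 0"

```text
time_s: 26.5
eef_pos: [0.5899, 0.01, 0.241]
tcp_rot: [0.553, 0.833, 0.0, 0.0]
wrist_force: [0.8, -0.3, -0.7]
gripper_width: 0.0269
grasp_force: 59.8
```

Call:
jog_arm --increments "0 -0.0015 -0.005 0;0 0 -0.005 0;0 0 -0.003 0;0 0 -0.002 0;0 0 0 0;0 0 0 0"

```text
time_s: 27.1
eef_pos: [0.5897, 0.0079, 0.2261]
tcp_rot: [0.554, 0.833, 0.0, 0.0]
wrist_force: [-8.1, 0.5, 24.9]
gripper_width: 0.0271
grasp_force: 62.7
```

Call:
jog_arm --increments "0 0 0.001 0;0 0 0 0;0 0 0 0;0 0 0 0;0 0 0.03 0;0 0 0.04 0;0 0.01 0.04 0;0 0 0 0" --hand 0.6

```text
time_s: 27.9
eef_pos: [0.5904, 0.019, 0.3405]
tcp_rot: [0.553, 0.833, 0.002, 0.002]
wrist_force: [0.1, 0.5, -0.5]
gripper_width: 0.0514
grasp_force: 0.0
```

```bash
python3 look.py|grep -v stop
```

```text
t 27.9 tcp [0.5904 0.019  0.3405] yaw_y 22.82 w 0.0514 j [-0.18  0.82  0.19  1.51 -0.19  0.82  0.48]
carrier [0.6287 0.0235] 67.1 5
[[0.6228, -0.0166], [0.5905, 0.0062], [0.6659, 0.041], [0.6327, 0.0658], [0.5952, 0.049]]
IN [6.602e-01 4.000e-04] r 16.0 z 0.0647 pocket 4.99 rad 0.0394
IN [0.5897 0.0079] r 15.6 z 0.0648 pocket 3.0 rad 0.0427
IN [0.5939 0.0496] r 15.2 z 0.0649 pocket 2.03 rad 0.0432
```

Call:
jog_arm --increments "-0.019 0.0415 0.007 7.5;-0.019 0.0415 0.007 7.5;-0.019 0.0415 0.007 7.5;-0.019 0.0415 0.007 7.5;-0.019 0.0415 0.007 7.5;-0.019 0.0415 0.007 7.5;-0.019 0.0415 0.007 7.5;-0.019 0.0415 0.007 7.5"

```text
time_s: 28.75
eef_pos: [0.4367, 0.3515, 0.3915]
tcp_rot: [0.061, 0.998, -0.0, -0.0]
wrist_force: [0.3, 1.1, 0.1]
gripper_width: 0.051
grasp_force: 0.0
```

Call:
jog_arm --increments "0 0 0 0;0 0 0 0;0 0 0 0"

```text
time_s: 29.05
eef_pos: [0.4382, 0.3492, 0.3913]
tcp_rot: [0.064, 0.998, -0.001, -0.0]
wrist_force: [0.2, -0.7, -0.4]
gripper_width: 0.0513
grasp_force: 0.0
```

```bash
python3 look.py|grep -v IN
```

```text
t 29.05 tcp [0.4382 0.3492 0.3913] yaw_y 82.65 w 0.0513 j [-0.71  0.7  -0.03  1.56  0.03  0.88  0.69]
carrier [0.6235 0.0249] 70.9 1
[[0.6018, 0.0157]]
stop [0.5886 0.3685] r 16.1 ztop 0.0256 area 331
stop [0.431 0.36 ] r 15.0 ztop 0.0258 area 444
```

Call:
jog_arm --increments "-0.0072 0.0108 -0.03 0;0 0 -0.045 0;0 0 -0.045 0;0 0 -0.045 0;0 0 -0.03 0;0 0 -0.01 0;0 0 0 0;0 0 0 0"

```text
time_s: 29.9
eef_pos: [0.431, 0.3608, 0.1883]
tcp_rot: [0.064, 0.998, 0.0, 0.001]
wrist_force: [0.1, 0.8, 0.8]
gripper_width: 0.0511
grasp_force: 0.0
```

Call:
jog_arm --increments "0 0 -0.002 0;0 0 0 0;0 0 0 0;0 0 0 0;0 0 0 0;0 0 0.045 0;0 0 0.045 0;0.02 -0.035 0.03 0" --hand 0

```text
time_s: 30.7
eef_pos: [0.4484, 0.3294, 0.3082]
tcp_rot: [0.06, 0.998, 0.002, 0.0]
wrist_force: [1.0, -1.0, -2.5]
gripper_width: 0.027
grasp_force: 59.8
```

Call:
jog_arm --increments "0.022 -0.042 0.01 0;0.022 -0.042 0.01 0;0.022 -0.044 0 0;0.022 -0.044 0 0;0.022 -0.044 0 0;0.022 -0.044 0 0;0.022 -0.044 0 0;0.02 -0.04 0 0"

```text
time_s: 31.5
eef_pos: [0.6249, -0.0206, 0.3257]
tcp_rot: [0.064, 0.998, -0.0, 0.0]
wrist_force: [-0.2, 0.2, -1.2]
gripper_width: 0.0273
grasp_force: 59.8
```

Call:
jog_arm --increments "0 0 0 0;0 0 0 0;0 0 0 0"

```text
time_s: 31.8
eef_pos: [0.6242, -0.017, 0.3253]
tcp_rot: [0.063, 0.998, 0.0, 0.0]
wrist_force: [-1.0, -0.4, -1.4]
gripper_width: 0.0274
grasp_force: 59.8
```

```bash
python3 look.py|grep -v stop
```

```text
t 31.8 tcp [ 0.6242 -0.017   0.3253] yaw_y 82.82 w 0.0274 j [ 0.04  0.88 -0.14  1.38  0.14  0.89  1.31]
carrier [0.6289 0.023 ] 67.0 9
[[0.6651, 0.0391], [0.62, 0.0437], [0.6163, 0.006], [0.6221, -0.018], [0.6319, 0.0638], [0.5956, 0.0502], [0.5765, 0.0297], [0.59, 0.0072], [0.57, 0.0157]]
IN [0.654 0.003] r 13.2 z 0.0646 pocket 4.94 rad 0.033
IN [0.5898 0.0067] r 15.1 z 0.0648 pocket 3.03 rad 0.0431
IN [0.5941 0.0488] r 15.4 z 0.0648 pocket 2.04 rad 0.0425
```

Call:
jog_arm --increments "-0.002 -0.0012 -0.03 0;0 0 -0.035 0;0 0 -0.015 0;0 0 -0.006 0;0 0 -0.005 0;0 0 -0.005 0;0 0 -0.0025 0;0 0 0 0"

```text
time_s: 32.65
eef_pos: [0.6225, -0.0192, 0.2266]
tcp_rot: [0.063, 0.998, -0.0, 0.0]
wrist_force: [-0.6, 0.2, -1.1]
gripper_width: 0.027
grasp_force: 60.1
```

Call:
jog_arm --increments "0 0 0 0;0 0 0 0"

```text
time_s: 32.85
eef_pos: [0.6225, -0.0192, 0.2266]
tcp_rot: [0.063, 0.998, -0.0, 0.0]
wrist_force: [0.3, -0.3, -1.7]
gripper_width: 0.0273
grasp_force: 60.1
```

Call:
jog_arm --increments "0 0 0 0;0 0 0 0;0 0 0 0;0 0 0.03 0;0 0 0.04 0;0 0 0.04 0;0 0 0 0;0 0 0 0" --hand 0.6

```text
time_s: 33.65
eef_pos: [0.6224, -0.0192, 0.3369]
tcp_rot: [0.063, 0.998, -0.0, 0.001]
wrist_force: [-0.7, -0.2, -0.3]
gripper_width: 0.0514
grasp_force: 0.0
```

```bash
python3 look.py|grep -v stop
```

```text
t 33.65 tcp [ 0.6224 -0.0192  0.3369] yaw_y 82.76 w 0.0514 j [ 0.05  0.86 -0.14  1.38  0.14  0.91  1.31]
carrier [0.6288 0.0233] 67.0 7
[[0.6641, -0.0011], [0.632, 0.0639], [0.6241, -0.0182], [0.5955, 0.0501], [0.59, 0.0073], [0.5759, 0.0293], [0.57, 0.0158]]
IN [ 0.6605 -0.0011] r 15.9 z 0.0648 pocket 4.97 rad 0.0406
IN [ 0.6218 -0.0181] r 15.5 z 0.0649 pocket 3.96 rad 0.0432
IN [0.5899 0.0069] r 15.1 z 0.0649 pocket 3.02 rad 0.0428
IN [0.5941 0.0489] r 15.5 z 0.0648 pocket 2.04 rad 0.0426
```

Call:
jog_arm --increments "-0.005 0.047 0.006 0;-0.005 0.047 0.006 0;-0.005 0.047 0.006 0;-0.005 0.047 0.006 0;-0.005 0.047 0.006 0;-0.005 0.047 0.006 0;-0.005 0.047 0.006 0;-0.005 0.047 0.006 0"

```text
time_s: 34.5
eef_pos: [0.5818, 0.3587, 0.3834]
tcp_rot: [0.063, 0.998, -0.001, -0.001]
wrist_force: [0.4, -0.1, 1.1]
gripper_width: 0.0514
grasp_force: 0.0
```

Call:
jog_arm --increments "0 0 0 0;0 0 0 0;0 0 0 0"

```text
time_s: 34.8
eef_pos: [0.5828, 0.3558, 0.3834]
tcp_rot: [0.064, 0.998, -0.001, -0.0]
wrist_force: [0.7, -0.1, 0.3]
gripper_width: 0.0516
grasp_force: 0.0
```

```bash
python3 look.py|grep -v IN
```

```text
t 34.8 tcp [0.5828 0.3558 0.3834] yaw_y 82.7 w 0.0516 j [-0.57  0.92 -0.08  1.04  0.07  1.19  0.8 ]
carrier [0.6316 0.036 ] 67.9 2
[[0.6656, 0.0439], [0.6325, 0.0688]]
stop [0.6977 0.2067] r 15.8 ztop 0.0245 area 186
stop [0.5902 0.3687] r 15.3 ztop 0.0259 area 452
```

Call:
jog_arm --increments "0.0074 0.0129 -0.03 0;0 0 -0.045 0;0 0 -0.045 0;0 0 -0.04 0;0 0 -0.025 0;0 0 -0.012 0;0 0 0 0;0 0 0 0"

```text
time_s: 35.65
eef_pos: [0.5904, 0.3695, 0.1887]
tcp_rot: [0.063, 0.998, 0.0, 0.001]
wrist_force: [0.7, 0.5, 0.7]
gripper_width: 0.0512
grasp_force: 0.0
```

Call:
jog_arm --increments "0 0 0 0;0 0 0 0;0 0 0 0;0 0 0 0;0 0 0 0;0 0 0.045 0;0 0 0.045 0;0.005 -0.035 0.03 0" --hand 0

```text
time_s: 36.45
eef_pos: [0.5934, 0.3383, 0.3109]
tcp_rot: [0.061, 0.998, 0.002, 0.001]
wrist_force: [1.4, 0.6, -1.6]
gripper_width: 0.0263
grasp_force: 59.5
```

Call:
jog_arm --increments "0.006 -0.045 0.015 0;0.006 -0.045 0 0;0.006 -0.045 0 0;0.006 -0.045 0 0;0.006 -0.045 0 0;0.006 -0.045 0 0;0 0 0 0;0 0 0 0"

```text
time_s: 37.25
eef_pos: [0.6309, 0.0639, 0.323]
tcp_rot: [0.064, 0.998, 0.0, 0.0]
wrist_force: [0.5, 1.7, -1.7]
gripper_width: 0.0267
grasp_force: 59.6
```

```bash
python3 look.py|grep -v stop
```

```text
t 37.25 tcp [0.6309 0.0639 0.323 ] yaw_y 82.66 w 0.0267 j [-0.09  0.89 -0.13  1.35  0.13  0.91  1.19]
carrier [0.6284 0.0234] 66.9 7
[[0.6642, -0.003], [0.6246, -0.0201], [0.6322, 0.0653], [0.6188, 0.082], [0.5903, 0.0062], [0.5949, 0.0489], [0.5737, 0.0446]]
IN [ 6.605e-01 -1.000e-04] r 16.2 z 0.0648 pocket 4.99 rad 0.04
IN [ 0.622  -0.0172] r 16.1 z 0.0648 pocket 3.96 rad 0.0422
IN [0.5898 0.008 ] r 15.4 z 0.0649 pocket 3.0 rad 0.0425
IN [0.5943 0.0497] r 15.0 z 0.0649 pocket 2.02 rad 0.0429
```

Call:
jog_arm --increments "0.001 0.001 -0.03 0;0 0 -0.03 0;0 0 -0.015 0;0 0 -0.006 0;0 0 -0.006 0;0 0 -0.005 0;0 0 -0.002 0;0 0 0 0"

```text
time_s: 38.1
eef_pos: [0.6319, 0.0658, 0.2292]
tcp_rot: [0.063, 0.998, 0.0, 0.0]
wrist_force: [-1.8, 0.3, 5.2]
gripper_width: 0.0264
grasp_force: 60.3
```

Call:
jog_arm --increments "0 0 0 0"

```text
time_s: 38.2
eef_pos: [0.6319, 0.0658, 0.2292]
tcp_rot: [0.063, 0.998, 0.0, 0.0]
wrist_force: [-3.1, 1.0, 6.3]
gripper_width: 0.0267
grasp_force: 60.4
```

Call:
jog_arm --increments "0 0 0 0;0 0 0 0;0 0 0 0;0 0 0.03 0;0 0 0.04 0;0 -0.02 0.04 0;0 -0.02 0 0;0 0 0 0" --hand 0.6

```text
time_s: 39.0
eef_pos: [0.6319, 0.0228, 0.3393]
tcp_rot: [0.065, 0.998, -0.001, 0.001]
wrist_force: [0.2, -0.5, -0.5]
gripper_width: 0.0513
grasp_force: 0.0
```

```bash
python3 look.py|grep -v stop
```

```text
t 39.0 tcp [0.6319 0.0228 0.3393] yaw_y 82.57 w 0.0513 j [-0.02  0.87 -0.14  1.34  0.14  0.94  1.24]
carrier [0.6288 0.0236] 66.9 7
[[0.6638, -0.0019], [0.6653, 0.0397], [0.6239, -0.0187], [0.6342, 0.0664], [0.5949, 0.0491], [0.5899, 0.007], [0.57, 0.0161]]
IN [ 0.6603 -0.0012] r 16.1 z 0.0648 pocket 4.96 rad 0.0406
IN [ 0.6223 -0.0177] r 15.6 z 0.0649 pocket 3.97 rad 0.0427
IN [0.632  0.0659] r 15.7 z 0.0649 pocket 1.05 rad 0.0415
IN [0.5899 0.0071] r 15.1 z 0.0649 pocket 3.02 rad 0.0428
IN [0.5943 0.0495] r 15.0 z 0.0649 pocket 2.02 rad 0.0427
```

Call:
jog_arm --increments "-0.0125 -0.044 0.0075 -7.5;-0.0125 -0.044 0.0075 -7.5;-0.0125 -0.044 0.0075 -7.5;-0.0125 -0.044 0.0075 -7.5;-0.0125 -0.044 0.0075 -7.5;-0.0125 -0.044 0.0075 -7.5;-0.0125 -0.044 0.0075 -7.5;-0.0125 -0.044 0.0075 -7.5"

```text
time_s: 39.85
eef_pos: [0.5315, -0.3272, 0.3982]
tcp_rot: [0.555, 0.832, 0.0, -0.0]
wrist_force: [1.0, -0.7, -0.3]
gripper_width: 0.0512
grasp_force: 0.0
```

Call:
jog_arm --increments "0 0 0 0;0 0 0 0;0 0 0 0"

```text
time_s: 40.15
eef_pos: [0.5325, -0.325, 0.3978]
tcp_rot: [0.553, 0.833, 0.0, -0.0]
wrist_force: [-0.2, -0.1, -0.0]
gripper_width: 0.051
grasp_force: 0.0
```

```bash
cat > plate.py <<'E'
from meas import *
import sys
cx,cy,zd,zk=map(float,sys.argv[1:])
s=robot.sense();q=s['tcp_rot'];print("t",s['time_s'],"tcp",s['eef_pos'].round(4),"yaw",(2*np.degrees(np.arctan2(q[1],q[0]))-90).round(2),s['joints'].round(2))
c=viewer.calibration("wrist");im,d,W=cloud("wrist");cv2.imwrite("pics/plate%d.png"%round(s['time_s']*100),im)
x,y,z=W[...,0],W[...,1],W[...,2]
for lo,hi,zz in((zd-.007,zk+.01,zd),(zk-.006,zk+.008,zk)):
    m=((z>lo)&(z<hi)&(np.hypot(x-cx,y-cy)<.08)).astype(np.uint8)
    cs,_=cv2.findContours(m,cv2.RETR_EXTERNAL,cv2.CHAIN_APPROX_NONE)
    if not cs: continue
    k=max(cs,key=cv2.contourArea)[:,0];o=ray(k,zz,c)[:,:2]
    a,r=cv2.minEnclosingCircle((o*1000).astype(np.float32)); print(zz,np.round(a,1),round(r,1))
p=W[(np.abs(z-zd)<.008)&(np.hypot(x-cx,y-cy)<.055)&(np.hypot(x-cx,y-cy)>.025)]
A=np.linalg.lstsq(np.c_[p[:,:2]-[cx,cy],np.ones(len(p))],p[:,2],rcond=None)[0];print("disc plane",A.round(4),len(p))
E
python3 plate.py 0.536 -0.370 0.015 0.060
```

```text
t 40.15 tcp [ 0.5325 -0.325   0.3978] yaw 22.9 [ 0.45  0.8   0.1   1.3  -0.08  1.05  0.96]
0.015 [ 535.5 -370.9] 63.4
0.06 [ 535.1 -369.8] 13.8
disc plane [ 0.0001 -0.0003  0.016 ] 3792
```

Call:
jog_arm --increments "0.003 -0.0455 0 0;0 0 -0.045 0;0 0 -0.045 0;0 0 -0.045 0;0 0 -0.04 0;0 0 -0.023 0;0 0 0 0;0 0 0 0"

```text
time_s: 41.0
eef_pos: [0.5354, -0.3713, 0.2011]
tcp_rot: [0.553, 0.833, 0.0, 0.0]
wrist_force: [-0.2, 0.1, 0.5]
gripper_width: 0.0511
grasp_force: 0.0
```

Call:
jog_arm --increments "0 0 0 0;0 0 0 0;0 0 0 0;0 0 0 0;0 0 0 0" --hand 0

```text
time_s: 41.5
eef_pos: [0.5353, -0.3719, 0.2021]
tcp_rot: [0.554, 0.833, 0.0, 0.001]
wrist_force: [-0.6, 3.2, 10.2]
gripper_width: 0.0245
grasp_force: 58.4
```

Call:
jog_arm --increments "0 0 0.02 0;0 0 0.04 0;0 0 0.04 0;0.011 0.04 0.02 0;0.01 0.044 0 0;0.01 0.044 0 0;0.01 0.044 0 0;0.01 0.044 0 0"

```text
time_s: 42.3
eef_pos: [0.5858, -0.1539, 0.3211]
tcp_rot: [0.554, 0.833, 0.0, 0.0]
wrist_force: [1.1, 0.0, -5.0]
gripper_width: 0.0247
grasp_force: 59.9
```

Call:
jog_arm --increments "0.01 0.044 0 0;0.01 0.044 0 0;0.01 0.044 0 0;0.011 0.044 0 0;0.01 0.004 0 0;0 0 0 0;0 0 0 0;0 0 0 0"

```text
time_s: 43.1
eef_pos: [0.6365, 0.0234, 0.3206]
tcp_rot: [0.554, 0.832, -0.0, -0.0]
wrist_force: [-0.5, -0.5, -5.8]
gripper_width: 0.0249
grasp_force: 60.1
```

Call:
jog_arm --increments "-0.008 0.0005 -0.015 0;0 0 -0.015 0;0 0 -0.01 0;0 0 -0.006 0;0 0 -0.004 0;0 0 0 0;0 0 0 0"

```text
time_s: 43.8
eef_pos: [0.6289, 0.0246, 0.2707]
tcp_rot: [0.554, 0.833, 0.0, 0.0]
wrist_force: [0.7, 0.6, -4.8]
gripper_width: 0.0242
grasp_force: 60.2
```

Call:
jog_arm --increments "0 0 -0.003 0;0 0 -0.0015 0;0 0 0 0;0 0 0 0"

```text
time_s: 44.2
eef_pos: [0.6289, 0.0247, 0.2662]
tcp_rot: [0.554, 0.833, 0.0, 0.0]
wrist_force: [-3.0, 1.4, 3.3]
gripper_width: 0.0243
grasp_force: 61.1
```

Contact is made, so I'll release, back off and check.

Call:
jog_arm --increments "0 0 -0.0005 0;0 0 0 0;0 0 0 0;0 0 0 0;0 0 0 0;0 0 0.02 0;0 0 0.04 0;0 0.01 0.04 0" --hand 0.7

```text
time_s: 45.0
eef_pos: [0.6287, 0.0336, 0.3664]
tcp_rot: [0.554, 0.832, -0.001, -0.0]
wrist_force: [0.5, -0.3, -0.2]
gripper_width: 0.0597
grasp_force: 0.0
```

Call:
jog_arm --increments "-0.02 0.03 0.03 0;-0.02 0.03 0 0;0 0 0 0;0 0 0 0"

```text
time_s: 45.4
eef_pos: [0.5886, 0.0952, 0.3956]
tcp_rot: [0.553, 0.833, 0.0, 0.0]
wrist_force: [0.1, 0.1, -0.8]
gripper_width: 0.0596
grasp_force: 0.0
```

```bash
python3 plate.py 0.6285 0.0245 0.079 0.124
```

```text
t 45.4 tcp [0.5886 0.0952 0.3956] yaw 22.82 [-0.31  0.76  0.2   1.42 -0.16  0.98  0.33]
0.079 [628.1  26.3] 64.0
0.124 [627.6  26.9] 14.7
disc plane [ 0.0003 -0.0003  0.08  ] 4635
```

Call:
jog_arm --increments "-0.02 0.045 0 0;-0.02 0.045 0 0;-0.02 0.045 0 0;-0.02 0.045 0 0;-0.02 0.045 0 0;-0.02 0.045 0 0;-0.02 0.045 0 0;0 0 0 0"

```text
time_s: 46.25
eef_pos: [0.4459, 0.4149, 0.3943]
tcp_rot: [0.551, 0.835, 0.0, -0.001]
wrist_force: [1.2, -0.5, -0.7]
gripper_width: 0.06
grasp_force: 0.0
```

```bash
python3 - <<'E'
from meas import *
im,d,W=cloud("top");im2,_,_=cloud("scene");np.save("topE.npy",W)
cv2.imwrite("pics/end.png",np.hstack([cv2.resize(im[115:265,180:380],(533,400),interpolation=cv2.INTER_CUBIC),cv2.resize(im2[150:270,165:245],(267,400))]))
E
```

```text
(no output)
```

View pics/end.png

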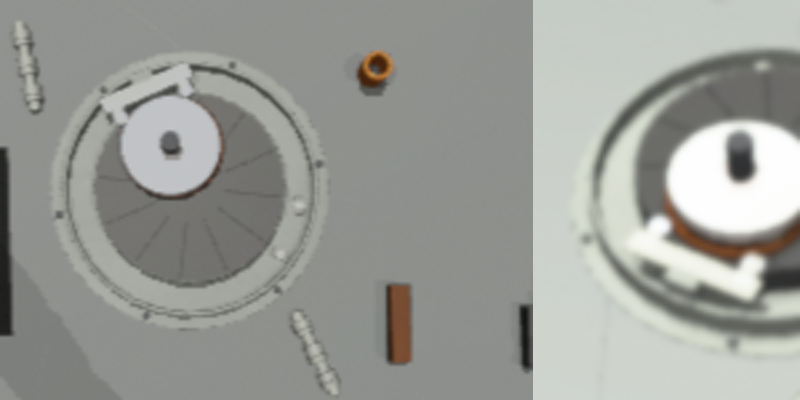

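The final view shows both chips in the gutter at (298,205) and (280,253), the pressure plate centred and level on the stops, and the scraper on the counter at (399,323). I'm handing it in.

Call:
jog_arm --increments "0 0 0 0;0 0 0 0;0 0 0 0"

```text
time_s: 46.65
eef_pos: [0.4495, 0.4089, 0.3954]
tcp_rot: [0.554, 0.832, -0.0, 0.0]
wrist_force: [1.0, 0.4, 0.5]
gripper_width: 0.0601
grasp_force: 0.0
```

```bash
python3 -c "
from station import order
print(order.close_job())"
```

```text
the job is handed in; nothing more can be done
None
```

The job is handed in at 46.7 s (the hand-in returned no verdict): both chips are in the gutter, the scraper is back on the counter, all five stops are down in pockets 1–5, and the pressure plate sits level and centred on them.

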